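# Refit the washed bar burner head on a gas hob by feel

### The job

The long burner head of the little gas hob has been washed and lies on the worktop: put it back on its burner. Rest it lightly on the pins, slide it until its round hole falls over the brass pin and swing it until the white electrode comes up in its slot, so that it lies flush on its seat, then let go. The ceramic electrode is brittle: feel your way, never force or drop the head, and leave the mug, shaker and spice jar where they are.

Things in the scene. Friction and masses are not known exactly. Their poses are not given: they have to be found in the camera images.
- hob: Table-top gas hob, fixed: level brushed-steel top, 280 x 196 mm, 50 mm above the worktop. Origin: centre of its underside, on the worktop; x to its rear, y to its left, z up. Knob at the front, x = -113, 74 mm above the worktop. Black pan-support rails at y = +-86 mm and four stub arms at x = -86 and 126 mm reaching in to 30 mm from the middle line, tops 86 mm above the worktop.
- burner_place (a point): Nominal centre of the dark burner seat, on its flat top (124 x 42 mm), 64 mm above the worktop, 14 above the steel top; axes as the hob's. On the seat stand a brass pin (9 mm thick, 11 tall, chamfered tip) 44 mm to +x and a white electrode (7 thick, 7 tall) 44 mm to -x. The seat does not move, but was clamped up to 9 mm off along x and along y and turned by up to 0.09 rad from nominal.
- head_centre (a point): Centre (half-way up) of the loose burner head: aluminium bar, 140 x 50 x 12 mm, with a black cap 3 mm proud in its middle, 0.22 to 0.37 kg, flat on the worktop at the start. x runs along it to the end with the round hole, z up. Grip across its 50 mm width; its straight sides overhang the seat by 4 mm, so fingertips may reach below it. Its underside is flat, 6 mm below.
- head_hole (a point): Centre of the head's round through hole (11.6 mm across) at its underside, 44 mm from the head's centre to +x. It goes over the brass pin. At 64 mm above the worktop it is home; 75 mm when the head rides on the brass pin's tip, 71 mm with the pin in and the head level on the electrode's tip.
- head_slot (a point): Centre of the head's slot (18 mm along, 10.5 mm across) at its underside, 44 mm from the head's centre to -x. It goes over the white electrode. At 64 mm above the worktop it is home.
- mug: White dotted mug, 82 mm wide, 91 mm high, standing between hob and head; origin at the centre of its underside. To be left alone.
- shaker: Clear shaker with a grey top, 44 mm wide, 90 mm high; origin at the centre of its underside. To be left alone.
- spice_jar: Glass spice jar with a black cap, 45 mm wide, 105 mm high, standing right of the head; origin at the centre of its underside. To be left alone.

How it is judged:
By the outcome, as a careful person would: the job done as asked, in the order asked, and still so for the second after the job is handed in, with the robot touching nothing.
It also fails if it takes over 72 s, if anything falls off the work surface, if the arm or the gripper's body presses on something with over 40 N, if the wrist force passes 120 N, or if a joint passes its speed limit or range.

### The arm

A 6-joint arm with a two-finger parallel gripper is mounted at the origin on a cart in front of the work surface, level with it; the furniture and walls round the work are solid. World frame = base frame: x ahead of the robot, y to its left, z up, the work surface at z = 0. Lengths are in mm, angles in rad, forces in N, time in s.
With the tool pointing down it reaches from about 300 to 775 mm from the base axis. Payload 14.6 kg.
Tool frame: the origin (TCP) lies midway between the tips of the shut fingers; the grasp point (between the pads) lies 19 mm behind it (manip.tcp_to_grasp is the distance from the TCP to the grasp point, in mm); z points along the fingers, x is the direction in which the jaws open and shut, and the axes are right-handed (so a half turn about z gives the same grasp; the last joint's range is limited). The gripper opens to 94 mm and grips with 3 to 60 N. Pads are 16 mm wide; open, the fingers measure 119 mm over their backs; the gripper's body (75 mm by 177 mm) begins 78 mm behind the grasp point.
Start: joints at [-1.175, 0.3, 1.521, -0, 1.321, -0.067], TCP at [245.542, -492.136, 205.446] pointing down, gripper open.
Joint ranges: [-3.03, 3.03], [-0.79, 2.21], [0.23, 2.52], [-1.04, 4.18], [0, 3.07], [-2.55, 2.55]. Speed limits (rad/s): [2.22, 2.22, 2.57, 3.14, 3.14, 3.14].

### API

Orientations are given as [roll, pitch, yaw] about the fixed x, y, z axes, in that order (R = Rz(yaw) Ry(pitch) Rx(roll)).
In Python, from cell import manip gives the robot as it stands.
- The arm moves only by the tool arm_command, never from a script. Its argument "steps" is a list of rows, each a list of 3 entries, a list of its own where there are three numbers: the opening, from 0 (shut) to 1 (fully open), then the shift along the tool's x, y, z in cm, then the turn about the tool's z in rad. A call has 1 to 5 rows; each row shifts and turns the commanded pose from where the row before left it, along the tool's axes as they then stand; what a row does not reach is not made up. A row lasts 1/12 s, in which the tool goes at most 41.7 mm and 7.16 degrees, less where a joint would pass 70% of its speed; a pose out of reach is approached as far as the arm can. A call with a gripper value outside its range is refused whole. The fingers move at their own pace and stop on an object; "force" is the grip in N (left out, the last holds). Time passes only in rows, so rows that do not move let the fingers close. It gives the time, the measured TCP pose, the force and the opening at its end, in the units of the state.
- manip.read_state(): the state, without advancing time (a new reading comes with each control period).
- manip.camera(name): name is "scene" or "top" or "wrist"; returns (picture, depth): 420x560x3 uint8, red, green, blue; 420x560 float32, mm along the optical axis (not along the pixel's ray), 0 where there is no reading.
- manip.calibration(name): a dict with "fx", "fy", "cx", "cy" (pixels), "R" (3x3) and "t" (3): a world point X has camera coordinates R X + t; the wrist camera has in their place "tool_from_camera" (4x4, takes a point from camera to tool coordinates, whose origin is the TCP and whose axes are the tool frame's). Camera axes: x right, y down, z forward; pixel columns grow to the right and rows downward; lengths in mm; the calibration is good to about 2 mm. A picture is of the moment at which its call begins: read the wrist's pose just before it. calibration takes no time and is no camera call.
- manip.sign_off(): hands the job in, once; it reports no verdict.
The state is a dict: "clock": time; "joints": joint angles; "qd": joint speeds; "effort": joint torques, N m; "eef_pos": TCP position; "eef_rot": TCP orientation; "wrist_force": force on the tool from outside, world axes, zero at the start; "moment": the same for the moment, N m; "finger_gap": finger opening in mm.
Only numpy, scipy, OpenCV 4.12 (cv2) and the standard library are available. Lean on these libraries where they do the work, as an engineer would, in place of code of your own. Each camera call takes 0.05 s, during which the arm holds its last target.

## Working session

There is one attempt and no reset: what is moved stays moved. The work goes in short steps, Python scripts to look and compute and a tool call to move; the robot and the scene stay as the last step left them, time stands still between calls to the robot, and variables do not carry over. Pictures are saved under pics/ and viewed, and the job is handed in when it is done.

Besides the shell and the picture viewer there is one more tool, called as a command line: name --argument value ..., lists and objects as JSON in quotes. arm_command: Moves the arm, as the interface text tells. Its arguments: {"type":"object","properties":{"steps":{"type":"array","items":{"type":"array"}},"force":{"type":"number"}},"required":["steps"]}

```bash
ls; mkdir -p pics; python3 - <<'E'
from cell import manip
import cv2,numpy as np
print(manip.read_state())
for n in ["scene","top","wrist"]:
    p,d=manip.camera(n); cv2.imwrite(f"pics/{n}0.png",p[:,:,::-1]); np.savez(f"pics/{n}0.npz",p=p,d=d)
    print(n,manip.calibration(n))
E
```

```text
pics
{'clock': 0.0, 'joints': array([-1.17457370e+00,  3.00442801e-01,  1.52157622e+00,  3.92400707e-06,
        1.32068470e+00, -6.66101215e-02]), 'qd': array([-1.32345883e-03,  1.75320526e-05,  1.15455841e-03,  1.56147846e-03,
       -6.07635556e-04,  1.16306862e-03]), 'effort': array([-3.64064363e-04, -5.31800365e+01, -3.52735627e+01,  7.07483548e-02,
        2.43735110e-02, -8.45801969e-05]), 'eef_pos': array([ 245.46065296, -491.90143424,  204.90390597]), 'eef_rot': array([-3.14151491e+00,  1.10834543e-03, -1.10796451e+00]), 'wrist_force': array([-0.15970476,  0.26911155,  0.03824007]), 'moment': array([0.03529299, 0.02343763, 0.04277618]), 'finger_gap': 93.98602426963686}
scene {'fx': 503.0950548172697, 'fy': 503.0950548172697, 'cx': 279.60737656927733, 'cy': 209.95546433248836, 'R': array([[-0.67338524, -0.73926787, -0.0059445 ],
       [-0.40531019,  0.37589027, -0.83332476],
       [ 0.61828471, -0.55873922, -0.55275175]]), 't': array([284.5577747 , 248.84425446, 908.30990167])}
top {'fx': 447.22507844502843, 'fy': 447.22507844502843, 'cx': 279.3849049029227, 'cy': 211.53923647556388, 'R': array([[ 0.02378568, -0.9996199 ,  0.01393924],
       [-0.98799701, -0.02563331, -0.15233134],
       [ 0.15263074, -0.01014862, -0.98823118]]), 't': array([ -82.55271569,  455.26507464, 1265.44066836])}
wrist {'fx': 290.75340312711097, 'fy': 290.75340312711097, 'cx': 276.8850384847652, 'cy': 205.7846266329166, 'tool_from_camera': array([[ 9.99998420e-01,  7.91905155e-04,  1.59133245e-03,
         3.65968269e-01],
       [-1.16895629e-03,  9.67426574e-01,  2.53149082e-01,
        -7.42130443e+01],
       [-1.33902724e-03, -2.53150542e-01,  9.67425971e-01,
        -1.80064288e+02],
       [ 0.00000000e+00,  0.00000000e+00,  0.00000000e+00,
         1.00000000e+00]])}
```

View pics/top0.png

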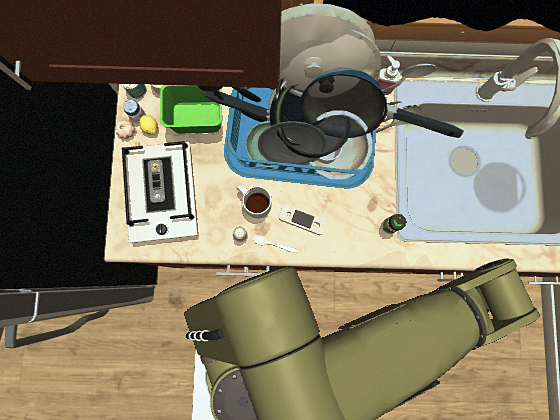

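View pics/scene0.png

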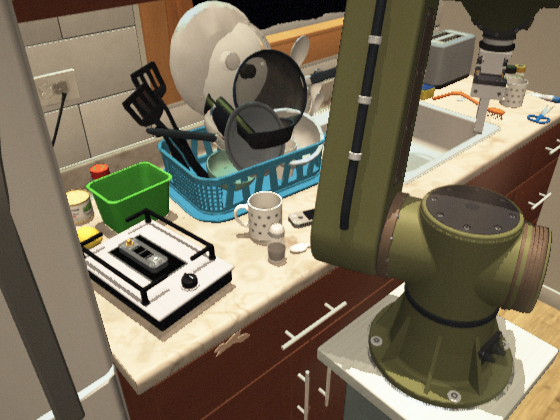

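View pics/wrist0.png

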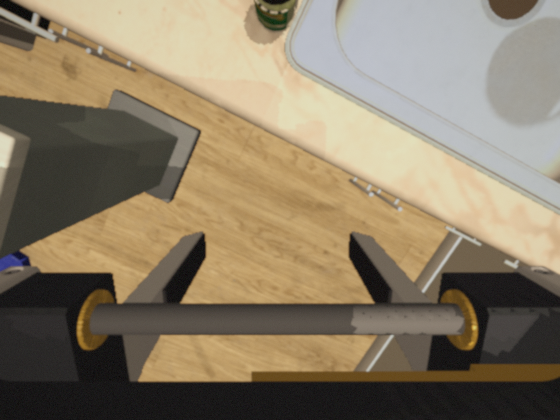

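The top view shows the hob at about (160,190), the head at (301,219), the mug at (255,203), the shaker at (239,234) and the spice jar at (394,225). Next I'll zoom in and measure.

```bash
cat > h.py <<'E'
import cv2,numpy as np
from scipy.spatial.transform import Rotation as Ro
from cell import manip
def cam(name,st=None):
    c=manip.calibration(name)
    if name=="wrist":
        st=st or manip.read_state()
        T=np.eye(4);T[:3,:3]=Ro.from_euler('xyz',st['eef_rot']).as_matrix();T[:3,3]=st['eef_pos']
        W=T@c['tool_from_camera'];R=W[:3,:3].T;t=-R@W[:3,3]
    else: R,t=np.array(c['R']),np.array(c['t'])
    return c,R,t
def ray(C,uv,z):
    c,R,t=C;uv=np.atleast_2d(uv).astype(float)
    d=np.c_[(uv[:,0]-c['cx'])/c['fx'],(uv[:,1]-c['cy'])/c['fy'],np.ones(len(uv))]@R
    o=-R.T@t
    return o+d*((z-o[2])/d[:,2])[:,None]
def proj(C,X):
    c,R,t=C;q=np.atleast_2d(X)@R.T+t
    return np.c_[q[:,0]/q[:,2]*c['fx']+c['cx'],q[:,1]/q[:,2]*c['fy']+c['cy']]
def world(C,d):
    c,R,t=C;v,u=np.mgrid[:d.shape[0],:d.shape[1]]
    P=np.stack([(u-c['cx'])/c['fx']*d,(v-c['cy'])/c['fy']*d,d],-1)
    return (P-t)@R
E
python3 - <<'E'
from h import *
z=np.load('pics/top0.npz');p,d=z['p'],z['d'];C=cam('top')
cr=p[130:260,110:420];cv2.imwrite('pics/topz.png',cv2.resize(cr[:,:155],None,fx=4.5,fy=4.5,interpolation=2)[:,:,::-1]);
cv2.imwrite('pics/topz2.png',cv2.resize(p[170:260,220:340],None,fx=6,fy=6,interpolation=2)[:,:,::-1])
W=world(C,d)
for u,v in [(301,219),(285,214),(318,225),(256,203),(239,234),(394,225),(150,218),(130,180),(160,190),(162,229),(128,150),(190,215),(200,60),(165,85)]: print(u,v,W[v,u].round(0))
E
```

```text
301 219 [ 440. -136.   11.]
285 214 [454. -88.   8.]
318 225 [ 425. -188.   -2.]
256 203 [484.  -2.  17.]
239 234 [383.  39.  90.]
394 225 [ 417. -386.  106.]
150 218 [426. 298.  52.]
130 180 [538. 366.  43.]
160 190 [506. 271.  64.]
162 229 [395. 259.  63.]
128 150 [625. 375.  52.]
190 215 [433. 178.  87.]
200 60 [624.  75. 610.]
165 85 [804. 266. 106.]
```

View pics/topz.png

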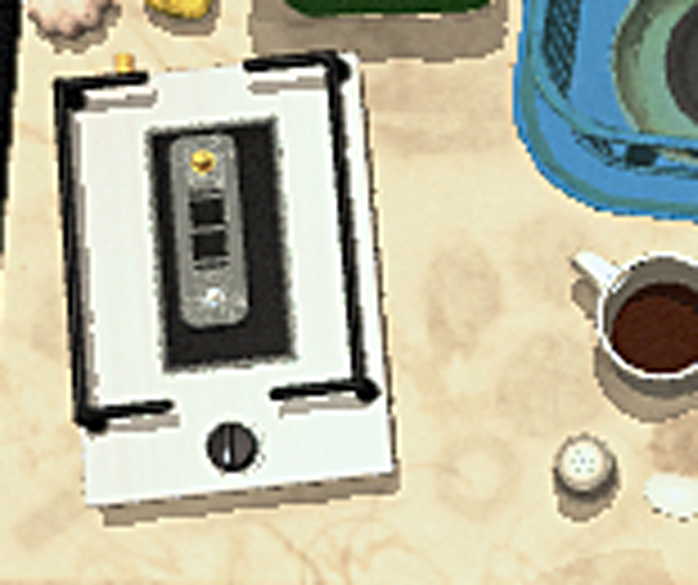

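View pics/topz2.png

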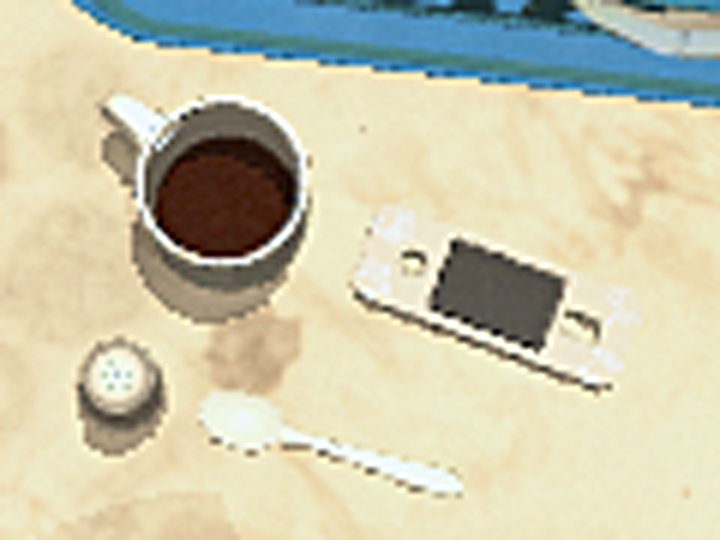

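```bash
python3 - <<'E'
from h import *
C=cam('top')
h=ray(C,[(288.6,213.6)],12)[0];s=ray(C,[(316.4,224.0)],12)[0]
print(h,s,(h+s)/2,np.linalg.norm(h-s),np.arctan2(*(h-s)[1::-1]))
a=ray(C,[(154.7,165.3)],75)[0];b=ray(C,[(157.3,196.0)],71)[0]
print(a,b,(a+b)/2,np.linalg.norm(a-b),np.arctan2(*(a-b)[1::-1]))
# hob corners z=50 / knob / rail corners
for u,v,z in [(85,502,50),(398,470,50),(358,55,50),(95,420,86),(370,392,86),(340,65,86),(68,92,86)]:
    print(ray(C,[(110+u/4.5-.4,130+v/4.5-.4)],z)[0].round(0))
m=np.array([(223,180),(117,378)])/6+[220,170]-.4
print(ray(C,m[:1],91),ray(C,m[1:],90))
st=manip.read_state();print(st['eef_rot'],st['joints'][5])
E
```

```text
[455.33576025 -98.87536521  12.        ] [ 426.4179721  -181.60530523   12.        ] [ 440.87686618 -140.24033522   12.        ] 87.63835602248652 1.2345274350135322
[575.31010492 288.0894879   75.        ] [487.24180699 275.95821827  71.        ] [531.27595595 282.02385308  73.        ] 88.98984662791749 0.1368869730633084
[359. 354.  50.]
[384. 159.  50.]
[655. 199.  50.]
[407. 340.  86.]
[428. 172.  86.]
[637. 203.  86.]
[615. 373.  86.]
[[480.68625027  -6.68831781  91.        ]] [[387.02938875  39.18389017  90.        ]]
[-3.14151171e+00  8.90004774e-04 -1.10799427e+00] -0.06660049846340993
```

```bash
cat >> h.py <<'E'
def plan(target,yaw,op=1,n=None,start=None,syaw=None,r=2):
    st=manip.read_state();p=np.array(start if start is not None else st['eef_pos'],float)
    y=syaw if syaw is not None else st['eef_rot'][2]
    target=np.array(target,float);dy=(yaw-y+np.pi)%(2*np.pi)-np.pi
    n=n or int(np.ceil(max(np.linalg.norm(target-p)/36,abs(dy)/0.11,1)))
    p0,y0=p.copy(),y
    rows=[]
    for k in range(1,n+1):
        w=p0+(target-p0)*k/n;yy=y0+dy*k/n
        R=Ro.from_euler('xyz',[np.pi,0,y]).as_matrix()
        s=np.round(R.T@(w-p)/10,r);t=round(y-yy,3)
        p=p+R@s*10;y=y-t
        rows.append([op,s.tolist(),t])
    for i in range(0,n,5): print(rows[i:i+5])
    print('end',p,y)
E
python3 - <<'E'
from h import *
plan([441,-140,160],-0.336)
z=np.load('pics/top0.npz');W=world(cam('top'),z['d'])
q=W[5:83,30:275];m=q[...,2]>200;print([ (q[...,i][m].min(),q[...,i][m].max()) for i in range(3)])
for v in (40,70,78,82,84): print(v,W[v,200].round(),W[v,100].round(), W[v,276].round())
E
```

```text
[[1, [-1.9, -2.77, 0.38], np.float64(-0.064)], [1, [-1.71, -2.88, 0.37], np.float64(-0.065)], [1, [-1.53, -2.99, 0.38], np.float64(-0.064)], [1, [-1.33, -3.08, 0.37], np.float64(-0.064)], [1, [-1.13, -3.16, 0.38], np.float64(-0.065)]]
[[1, [-0.93, -3.22, 0.37], np.float64(-0.064)], [1, [-0.71, -3.28, 0.38], np.float64(-0.064)], [1, [-0.5, -3.32, 0.37], np.float64(-0.065)], [1, [-0.29, -3.34, 0.38], np.float64(-0.064)], [1, [-0.08, -3.36, 0.37], np.float64(-0.064)]]
[[1, [0.14, -3.35, 0.38], np.float64(-0.065)], [1, [0.36, -3.33, 0.37], np.float64(-0.064)]]
end [ 440.96371344 -140.01773737  160.02737981] -0.33599427156305556
[(np.float64(258.6189572493457), np.float64(761.941063145048)), (np.float64(-58.00890635646092), np.float64(506.80553858798567)), (np.float64(201.1959465396919), np.float64(1321.0497817765734))]
40 [625.  65. 673.] [623. 222. 668.] [618. -53. 691.]
70 [621.  80. 580.] [619. 258. 573.] [618. -54. 595.]
78 [620.  84. 551.] [619. 270. 540.] [618. -54. 563.]
82 [619.  87. 535.] [620. 277. 521.] [619. -54. 545.]
84 [619.  88. 527.] [859. 504. -21.] [619. -54. 538.]
```

arm_command --steps '[[1,[-1.9,-2.77,0.38],-0.064],[1,[-1.71,-2.88,0.37],-0.065],[1,[-1.53,-2.99,0.38],-0.064],[1,[-1.33,-3.08,0.37],-0.064],[1,[-1.13,-3.16,0.38],-0.065]]'

```text
clock: 0.57
eef_pos: [327.4, -344.0, 186.3]
eef_rot: [-3.142, 0.0, -0.783]
wrist_force: [0.6, 0.7, -0.3]
finger_gap: 93.9
```

arm_command --steps '[[1,[-0.93,-3.22,0.37],-0.064],[1,[-0.71,-3.28,0.38],-0.064],[1,[-0.5,-3.32,0.37],-0.065],[1,[-0.29,-3.34,0.38],-0.064],[1,[-0.08,-3.36,0.37],-0.064]]'

```text
clock: 0.98
eef_pos: [408.9, -197.2, 167.8]
eef_rot: [3.142, 0.0, -0.462]
wrist_force: [0.6, -0.7, 0.1]
finger_gap: 93.9
```

arm_command --steps '[[1,[0.14,-3.35,0.38],-0.065],[1,[0.36,-3.33,0.37],-0.064],[1,[0,0,0],0],[1,[0,0,0],0]]'

```text
clock: 1.32
eef_pos: [441.3, -139.1, 160.1]
eef_rot: [3.142, 0.001, -0.333]
wrist_force: [-0.1, -0.2, 0.0]
finger_gap: 93.8
```

```bash
python3 - <<'E'
from h import *
st=manip.read_state();print(st['eef_pos'],st['eef_rot'],st['clock'])
p,d=manip.camera('wrist');cv2.imwrite('pics/w1.png',p[:,:,::-1]);np.savez('pics/w1.npz',p=p,d=d,pos=st['eef_pos'],rot=st['eef_rot'])
E
```

```text
[ 441.28077956 -139.08067228  160.13963021] [ 3.14153841e+00  6.89382934e-04 -3.33418121e-01] 1.3167
```

View pics/w1.png

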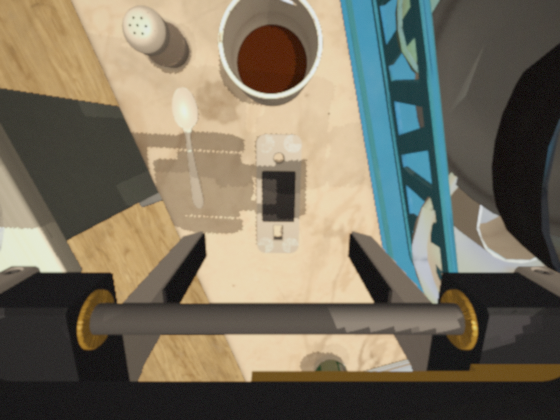

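The wrist view shows the head centred at (278,195), with the hole at (278,158), the slot at (278,232) and the spoon at (190,140). I'll measure it precisely.

```bash
python3 - <<'E'
from h import *
z=np.load('pics/w1.npz');p,d=z['p'],z['d'];C=cam('wrist',dict(eef_pos=z['pos'],eef_rot=z['rot']))
W=world(C,d);cv2.imwrite('pics/w1z.png',cv2.resize(p[125:265,235:325],None,fx=4,fy=4,interpolation=2)[:,:,::-1])
m=np.zeros(d.shape,np.uint8);m[130:258,245:310]=((W[130:258,245:310,2]>7)&(W[130:258,245:310,2]<40))
print('ztable',np.median(W[150:240,225:245,2]),'ztop',np.median(W[m>0][:,2]))
c=max(cv2.findContours(m,0,1)[0],key=cv2.contourArea);r=cv2.minAreaRect(c);print(r)
b=ray(C,cv2.boxPoints(r),12);print(b,b.mean(0))
e=b[1]-b[0];f=b[2]-b[1];print(np.linalg.norm(e),np.linalg.norm(f),np.arctan2(e[1],e[0]),np.arctan2(f[1],f[0]))
# dark cap
m=np.zeros(d.shape,np.uint8);m[165:228,255:302]=(p[165:228,255:302].sum(-1)<170)
c=max(cv2.findContours(m,0,1)[0],key=cv2.contourArea);r=cv2.minAreaRect(c);print(r,ray(C,[r[0]],15))
print(ray(C,[(278,158),(278,232)],12))
E
```

```text
ztable 0.7684078836315685 ztop 13.289548237041283
((278.0, 193.0), (118.0, 44.0), 90.0)
[[ 443.16662791  -66.89471838   12.        ]
 [ 488.7533725   -82.62384778   12.        ]
 [ 445.90498905 -215.44355896   12.        ]
 [ 395.24823272 -197.96920492   12.        ]] [ 443.26830555 -140.73283251   12.        ]
48.224027143477635 139.5602366117464 -0.3322469245940396 -1.882861056701337
((278.4999694824219, 195.49998474121094), (30.999996185302734, 46.99999237060547), 0.0) [[ 444.25382872 -139.59714171   15.        ]]
[[ 457.48084115  -99.41245577   12.        ]
 [ 428.96622785 -182.31562335   12.        ]]
```

View pics/w1z.png

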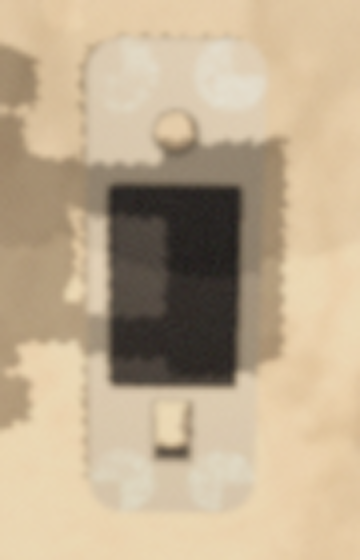

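```bash
python3 - <<'E'
from h import *
plan([443.5,-140.5,5],-0.332)
E
```

```text
[[1, [0.05, -0.01, 3.11], np.float64(-0.001)], [1, [0.05, -0.01, 3.1], np.float64(-0.0)], [1, [0.05, -0.0, 3.11], np.float64(-0.001)], [1, [0.05, -0.01, 3.1], np.float64(-0.001)], [1, [0.06, -0.01, 3.11], np.float64(-0.0)]]
end [ 443.54192215 -140.51591615    4.99013213] -0.3324872689198407
```

arm_command --steps '[[1,[0.1,0,3.5],0],[1,[0.1,-0.03,3.5],0],[1,[0.06,0,3.5],0],[1,[0,0,3.0],0],[1,[0,0,1.2],0]]'

```text
clock: 1.78
eef_pos: [441.3, -141.4, 10.0]
eef_rot: [-3.141, 0.005, -0.339]
wrist_force: [0.7, -0.2, 0.2]
finger_gap: 93.7
```

arm_command --steps '[[1,[0,0,0.6],0],[1,[0,0,0],0],[1,[0,0,0.2],0],[1,[0,0,0.1],0],[1,[0,0,0],0]]'

```text
clock: 2.2
eef_pos: [444.0, -141.2, 5.3]
eef_rot: [3.141, -0.002, -0.336]
wrist_force: [-0.2, -0.2, -0.1]
finger_gap: 94.2
```

arm_command --steps '[[1,[0,0,0.2],0],[0,[0,0,0],0],[0,[0,0,0],0],[0,[0,0,0],0],[0,[0,0,0],0]]' --force 15

```text
clock: 2.62
eef_pos: [443.6, -140.7, 2.5]
eef_rot: [3.142, -0.0, -0.336]
wrist_force: [0.4, 1.0, 0.3]
finger_gap: 70.5
```

arm_command --steps '[[0,[0,0,0],0],[0,[0,0,0],0],[0,[0,0,0],0],[0,[0,0,0],0],[0,[0,0,0],0]]'

```text
clock: 3.03
eef_pos: [443.4, -140.7, 2.4]
eef_rot: [-3.142, 0.0, -0.336]
wrist_force: [-1.4, 0.2, 1.2]
finger_gap: 49.4
```

arm_command --steps '[[0,[0,0,-0.5],0],[0,[0,0,-1.5],0],[0,[0,0,-3.5],0],[0,[0,0,-3.5],0],[0,[0,0,-3.5],0]]' --force 20

```text
clock: 3.45
eef_pos: [443.0, -140.5, 128.9]
eef_rot: [-3.142, 0.001, -0.336]
wrist_force: [0.4, 0.1, -3.4]
finger_gap: 49.7
```

arm_command --steps '[[0,[0,0,-3.0],0],[0,[0,0,-0.5],0],[0,[0,0,0],0],[0,[0,0,0],0]]'

```text
clock: 3.78
eef_pos: [443.0, -140.5, 161.2]
eef_rot: [-3.142, 0.001, -0.336]
wrist_force: [0.4, 0.4, -4.1]
finger_gap: 50.0
```

```bash
python3 - <<'E'
from h import *
st=manip.read_state();print(st['eef_pos'],st['eef_rot'],st['clock'],st['wrist_force'],st['moment'],st['finger_gap'])
p,d=manip.camera('wrist');cv2.imwrite('pics/w2.png',p[:,:,::-1]);np.savez('pics/w2.npz',p=p,d=d,pos=st['eef_pos'],rot=st['eef_rot'])
plan([531,282,165],-1.434,op=0)
E
```

```text
[ 443.03526516 -140.54727033  161.21346049] [-3.14150436e+00  1.44937808e-03 -3.36012144e-01] 3.7833 [ 0.36574461  0.41610933 -4.09529441] [-0.03753567 -0.04563455 -0.01608522] 49.954353172738806
[[0, [-0.47, -3.57, -0.04], np.float64(0.091)], [0, [-0.79, -3.51, -0.03], np.float64(0.092)], [0, [-1.1, -3.42, -0.04], np.float64(0.091)], [0, [-1.42, -3.3, -0.04], np.float64(0.092)], [0, [-1.71, -3.17, -0.03], np.float64(0.091)]]
[[0, [-1.99, -2.99, -0.04], np.float64(0.092)], [0, [-2.26, -2.8, -0.03], np.float64(0.091)], [0, [-2.5, -2.58, -0.04], np.float64(0.092)], [0, [-2.74, -2.34, -0.04], np.float64(0.091)], [0, [-2.93, -2.08, -0.03], np.float64(0.092)]]
[[0, [-3.11, -1.81, -0.04], np.float64(0.091)], [0, [-3.26, -1.51, -0.04], np.float64(0.092)]]
end [530.96129647 281.98270099 165.04924543] -1.4340087513511617
```

View pics/w2.png

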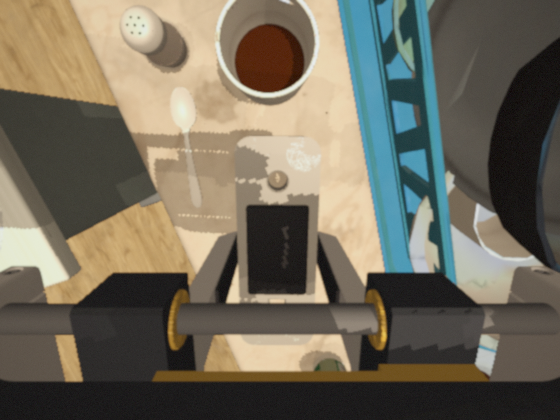

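arm_command --steps '[[0,[-0.47,-3.57,-0.04],0.091],[0,[-0.79,-3.51,-0.03],0.092],[0,[-1.1,-3.42,-0.04],0.091],[0,[-1.42,-3.3,-0.04],0.092],[0,[-1.71,-3.17,-0.03],0.091]]'

```text
clock: 4.25
eef_pos: [479.6, 37.0, 162.3]
eef_rot: [3.139, 0.002, -0.798]
wrist_force: [1.0, 0.4, -2.8]
finger_gap: 49.3
```

arm_command --steps '[[0,[-1.99,-2.99,-0.04],0.092],[0,[-2.26,-2.8,-0.03],0.091],[0,[-2.5,-2.58,-0.04],0.092],[0,[-2.74,-2.34,-0.04],0.091],[0,[-2.93,-2.08,-0.03],0.092]]'

```text
clock: 4.67
eef_pos: [516.3, 212.9, 163.7]
eef_rot: [3.138, -0.0, -1.255]
wrist_force: [-0.0, -0.2, -3.1]
finger_gap: 50.0
```

arm_command --steps '[[0,[-3.11,-1.81,-0.04],0.091],[0,[-3.26,-1.51,-0.04],0.092],[0,[0,0,0],0],[0,[0,0,0],0],[0,[0,0,0],0]]'

```text
clock: 5.08
eef_pos: [531.1, 281.1, 164.8]
eef_rot: [3.138, -0.001, -1.433]
wrist_force: [-0.7, 0.2, -3.2]
finger_gap: 49.5
```

```bash
cat >> h.py <<'E'
def snap(k,names=('wrist','top')):
    st=manip.read_state();print(st['eef_pos'].round(2),st['eef_rot'].round(4),st['clock'],st['wrist_force'].round(2),st['moment'].round(3),st['finger_gap'])
    for n in names:
        p,d=manip.camera(n);cv2.imwrite(f'pics/{n}{k}.png',p[:,:,::-1]);np.savez(f'pics/{n}{k}.npz',p=p,d=d,pos=st['eef_pos'],rot=st['eef_rot'])
def load(n,k):
    z=np.load(f'pics/{n}{k}.npz');return z['p'],z['d'],cam(n,dict(eef_pos=z['pos'],eef_rot=z['rot']))
E
python3 - <<'E'
from h import *
snap(3)
p,_,_=load('top',3);cv2.imwrite('pics/top3z.png',cv2.resize(p[120:260,90:250],None,fx=4,fy=4,interpolation=2)[:,:,::-1])
E
```

```text
[531.1  281.05 164.83] [ 3.1385e+00 -1.1000e-03 -1.4326e+00] 5.0833 [-0.74  0.18 -3.18] [-0.023 -0.044 -0.029] 49.52818631442175
```

View pics/wrist3.png

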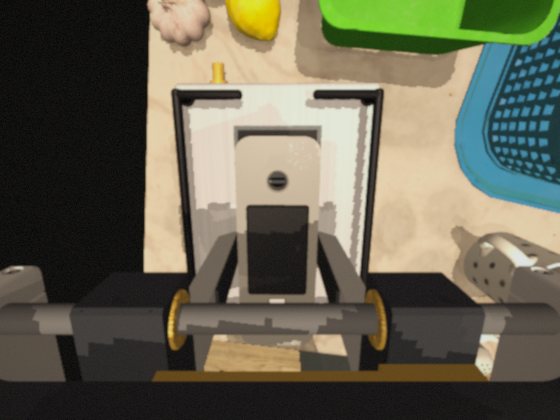

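View pics/top3z.png

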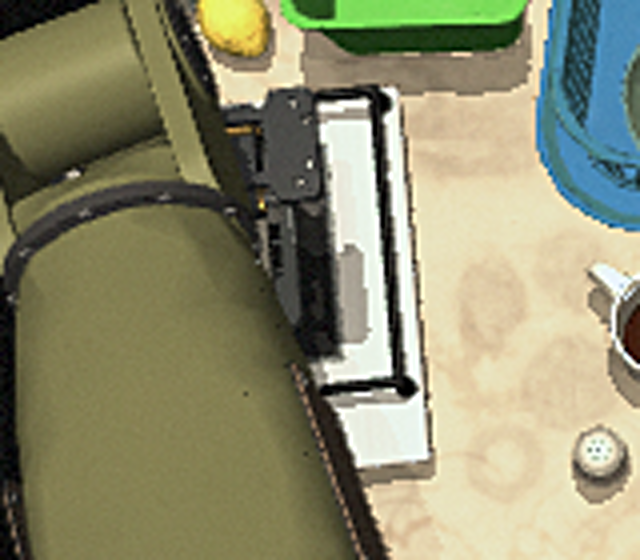

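The top view is blocked by the arm. The wrist view shows the held head over the seat, with the hole at (278,180). I'll back off along tool y to see both the pin and the electrode.

arm_command --steps '[[0,[0,3.2,0],0],[0,[0,3.5,0],0],[0,[0,3.5,0],0],[0,[0,2.8,0],0],[0,[0,0,0],0]]'

```text
clock: 5.6
eef_pos: [399.3, 262.5, 166.9]
eef_rot: [3.14, -0.0, -1.434]
wrist_force: [0.1, -1.0, -3.9]
finger_gap: 49.6
```

arm_command --steps '[[0,[0,0,0],0],[0,[0,0,0],0]]'

```text
clock: 5.77
eef_pos: [403.7, 263.6, 167.3]
eef_rot: [-3.14, 0.0, -1.435]
wrist_force: [0.5, 0.3, -3.1]
finger_gap: 49.9
```

```bash

python3 - <<'E'
from h import *
snap(4,['wrist'])
p,_,_=load('wrist',4);cv2.imwrite('pics/wrist4z.png',cv2.resize(p[20:200,180:380],None,fx=4,fy=4,interpolation=2)[:,:,::-1][:,:800])
E
```

```text
[403.69 263.56 167.28] [-3.1404e+00  3.0000e-04 -1.4346e+00] 5.7667 [ 0.53  0.33 -3.08] [0.03  0.029 0.012] 49.93137716801041
```

View pics/wrist4.png

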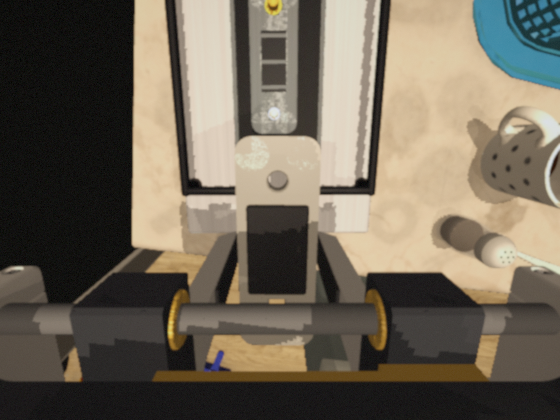

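```bash

python3 - <<'E'
from h import *
p,d,C=load('wrist',4)
cv2.imwrite('pics/w4z.png',cv2.resize(p[0:200,220:330],None,fx=3,fy=3,interpolation=2)[:,:,::-1])
cv2.imwrite('pics/w4e.png',cv2.resize(p[85:140,245:305],None,fx=10,fy=10,interpolation=0)[:,:,::-1])
cv2.imwrite('pics/w4p.png',cv2.resize(p[0:30,245:305],None,fx=10,fy=10,interpolation=0)[:,:,::-1])
E
```

```text
(no output)
```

View pics/w4e.png

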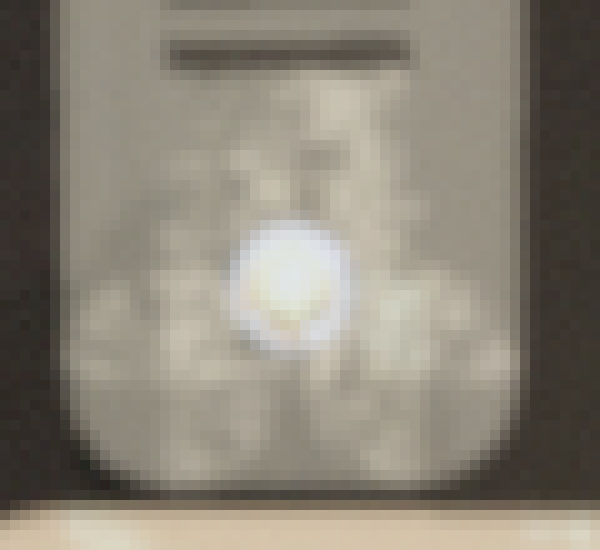

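View pics/w4p.png

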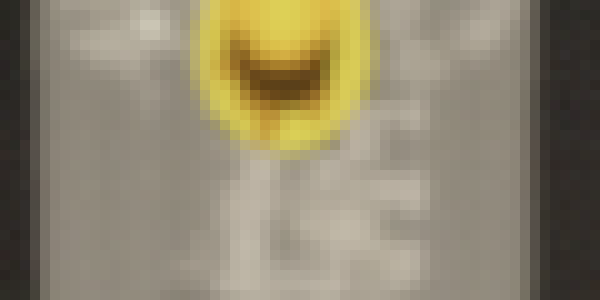

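View pics/w4z.png

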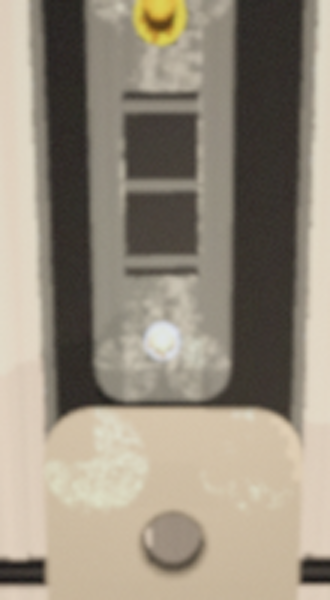

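Pin at about (273,5), cut off by the picture's edge, and electrode at (273.7,113). I'll move 3.5 cm forward for a full view of the pin.

arm_command --steps '[[0,[0,-2.0,0],0],[0,[0,-1.5,0],0],[0,[0,0,0],0],[0,[0,0,0],0],[0,[0,0,0],0]]'

```text
clock: 6.23
eef_pos: [437.7, 268.4, 166.4]
eef_rot: [3.141, -0.0, -1.435]
wrist_force: [-0.4, -0.2, -2.9]
finger_gap: 49.8
```

```bash

python3 - <<'E'
from h import *
snap(5,['wrist'])
p,d,C=load('wrist',5)
cv2.imwrite('pics/w5p.png',cv2.resize(p[10:70,240:310],None,fx=8,fy=8,interpolation=0)[:,:,::-1])
for k in (4,5):
    p,d,C=load('wrist',k);h=cv2.cvtColor(p,cv2.COLOR_RGB2HSV)
    m=((h[...,0]>10)&(h[...,0]<35)&(h[...,1]>140));m[:, :240]=0;m[:,310:]=0;m[70:]=0
    v,u=np.nonzero(m);print(k,len(u),u.min(),u.max(),v.min(),v.max(),u.mean(),v.mean())
    W=world(C,d);q=W[m];print('z of pin px',np.percentile(q[:,2],[5,50,95]), q[q[:,2]>np.percentile(q[:,2],60)].mean(0))
    m=(p.min(-1)>205);m[:, :240]=0;m[:,310:]=0;m[135:]=0;m[:100]=0
    v,u=np.nonzero(m);print('el',len(u),u.mean(),v.mean()) if len(u) else 0
    if len(u): q=W[m];print(np.percentile(q[:,2],[5,50,95]),q.mean(0), 'seat z',np.median(W[80:90,265:280,2]))
E
```

```text
[437.66 268.43 166.35] [ 3.1406e+00 -3.0000e-04 -1.4346e+00] 6.2333 [-0.35 -0.18 -2.87] [0.035 0.    0.047] 49.76094138709136
4 195 265 281 0 13 272.74871794871797 5.953846153846154
z of pin px [64.57038538 66.94603588 76.11473519] [576.56305117 290.86729192  74.42383842]
el 78 274.2307692307692 112.23076923076923
[64.2790044  70.12598194 72.76745384] [492.55026846 277.80122374  68.49641915] seat z 65.08588545722341
5 198 266 280 40 56 273.1515151515151 48.5959595959596
z of pin px [64.41571296 72.60589502 76.55698867] [577.89927921 290.90433271  79.11479123]
```

View pics/w5p.png

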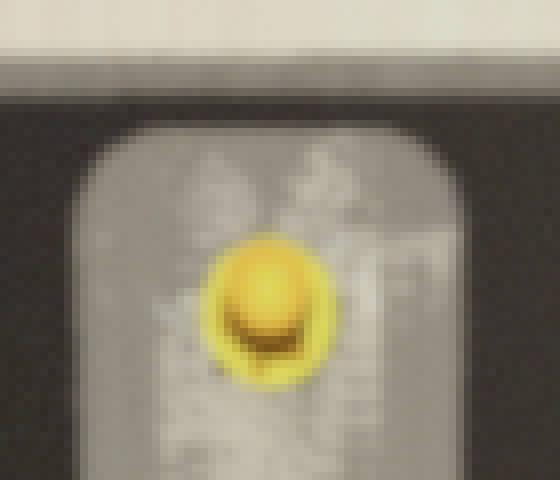

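```bash

python3 - <<'E'
from h import *
P,E=[],[]
for k,l in ((4,[(273.7,112.3,71,'e'),(273.5,113.3,64,'e')]),(5,[(272.8,45.8,75,'p'),(273,48.5,64,'p')])):
    p,d,C=load('wrist',k)
    for u,v,z,n in l:
        X=ray(C,[(u,v)],z)[0];print(n,X.round(2));(P if n=='p' else E).append(X)
p=np.mean(P,0)[:2];e=np.mean(E,0)[:2]
print('mid',(p+e)/2,np.linalg.norm(p-e),'yaw',np.arctan2(*(p-e)[::-1]))
# head in tool frame
c=manip.calibration('wrist');T=c['tool_from_camera']
for k in (3,4,5):
    im,d,C=load('wrist',k)
    g=cv2.cvtColor(im,cv2.COLOR_RGB2GRAY)
    sub=g[165:195,262:294];m=np.uint8(sub<np.median(g[150:165,262:294])-35)
    cc=max(cv2.findContours(m,0,1)[0],key=cv2.contourArea);(x,y),r=cv2.minEnclosingCircle(cc)
    u,v=x+262,y+165
    def tl(u,v,zt):
        dd=T[:3,:3]@[(u-c['cx'])/c['fx'],(v-c['cy'])/c['fy'],1];o=T[:3,3];return o+dd*((zt-o[2])/dd[2])
    print(k,u,v,r,tl(u,v,-9.6))
    # head sides and front end at rows
    row=g[150].astype(int);
    hs=cv2.cvtColor(im,cv2.COLOR_RGB2GRAY)
    print([tl(a,b,-9.6).round(2) for a,b in ((235.5,165),(320.5,165),(277,136.5))])
cv2.imwrite('pics/w5h.png',cv2.resize(im[130:310,225:330],None,fx=3.3,fy=3.3,interpolation=0)[:,:,::-1])
E
```

```text
e [492.29 278.24  71.  ]
e [491.77 278.43  64.  ]
p [578.66 290.87  75.  ]
p [579.28 290.91  64.  ]
mid [535.50207785 284.61181166] 87.8412893486046 yaw 0.14338667177076012
3 277.2671232223511 180.81506824493408 10.953116416931152 [  0.53210306 -45.04972389  -9.6       ]
[array([-23.89, -54.37,  -9.6 ]), array([ 25.79, -54.42,  -9.6 ]), array([  0.34, -70.6 ,  -9.6 ])]
4 277.18831157684326 180.94155883789062 11.005998611450195 [  0.48550283 -44.97389171  -9.6       ]
[array([-23.89, -54.37,  -9.6 ]), array([ 25.79, -54.42,  -9.6 ]), array([  0.34, -70.6 ,  -9.6 ])]
5 277.25 180.625 10.872225761413574 [  0.52178565 -45.16356621  -9.6       ]
[array([-23.89, -54.37,  -9.6 ]), array([ 25.79, -54.42,  -9.6 ]), array([  0.34, -70.6 ,  -9.6 ])]
```

View pics/w5h.png

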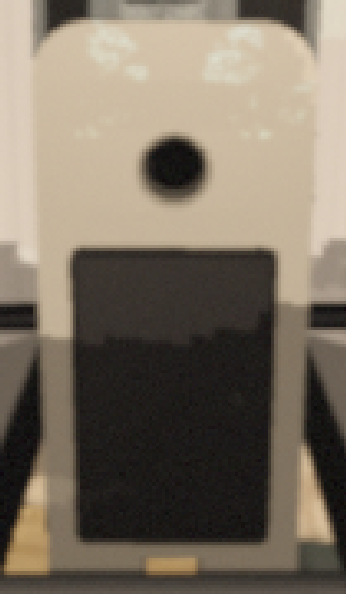

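```bash

python3 - <<'E'
from h import *
plan([534.3,285.05,110],-1.4274,op=0)
E
```

```text
[[0, [-0.08, -2.45, 1.41], np.float64(-0.002)], [0, [-0.07, -2.46, 1.42], np.float64(-0.001)], [0, [-0.08, -2.45, 1.41], np.float64(-0.002)], [0, [-0.06, -2.46, 1.41], np.float64(-0.002)]]
end [534.33643956 285.00648558 110.04164488] -1.4272646428312548
```

arm_command --steps '[[0,[-0.08,-2.45,1.4],-0.002],[0,[-0.07,-2.46,1.4],-0.001],[0,[-0.08,-2.45,1.4],-0.002],[0,[-0.06,-2.46,1.4],-0.002],[0,[0,0,0.5],0]]'

```text
clock: 6.7
eef_pos: [536.4, 285.0, 103.2]
eef_rot: [3.14, -0.001, -1.428]
wrist_force: [0.4, 0.4, -4.7]
finger_gap: 49.9
```

arm_command --steps '[[0,[0,0,1.0],0],[0,[0,0,0.6],0],[0,[0,0,0.2],0],[0,[0,0,0],0],[0,[0,0,0],0]]'

```text
clock: 7.12
eef_pos: [534.3, 285.4, 88.6]
eef_rot: [-3.141, 0.0, -1.427]
wrist_force: [-0.2, -0.9, -4.3]
finger_gap: 49.6
```

```bash

python3 - <<'E'
from h import *
snap(6,['wrist','scene'])
p,d,C=load('wrist',6)
cv2.imwrite('pics/w6h.png',cv2.resize(p[100:310,210:345],None,fx=2.8,fy=2.8,interpolation=0)[:,:,::-1])
cv2.imwrite('pics/w6q.png',cv2.resize(p[160:200,258:298],None,fx=12,fy=12,interpolation=0)[:,:,::-1])
plan([534.3,285.05,84],-1.4274,op=0,n=1)
p,_,_=load('scene',6);cv2.imwrite('pics/s6z.png',cv2.resize(p[190:310,70:250],None,fx=4,fy=4,interpolation=2)[:,:,::-1])
E
```

```text
[534.3  285.42  88.6 ] [-3.1408e+00  3.0000e-04 -1.4267e+00] 7.1167 [-0.24 -0.87 -4.3 ] [ 0.028 -0.045 -0.029] 49.57744083028089
[[0, [0.03, 0.03, 0.47], np.float64(0.001)]]
end [534.29813868 285.07658463  84.01379146] -1.427826301232094
```

View pics/w6h.png

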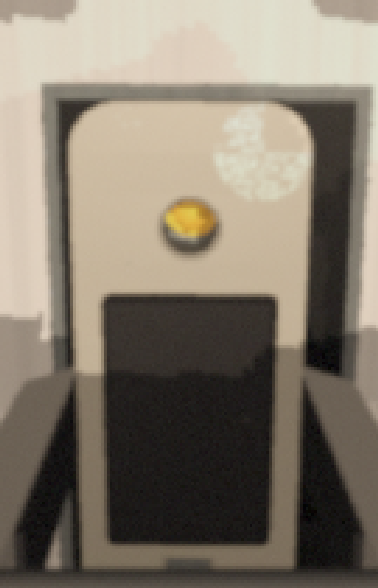

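View pics/w6q.png

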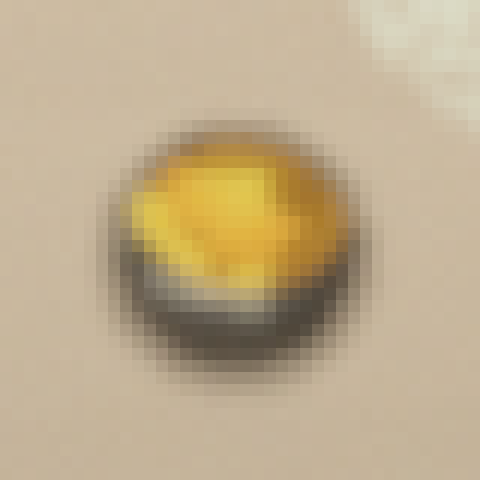

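View pics/s6z.png

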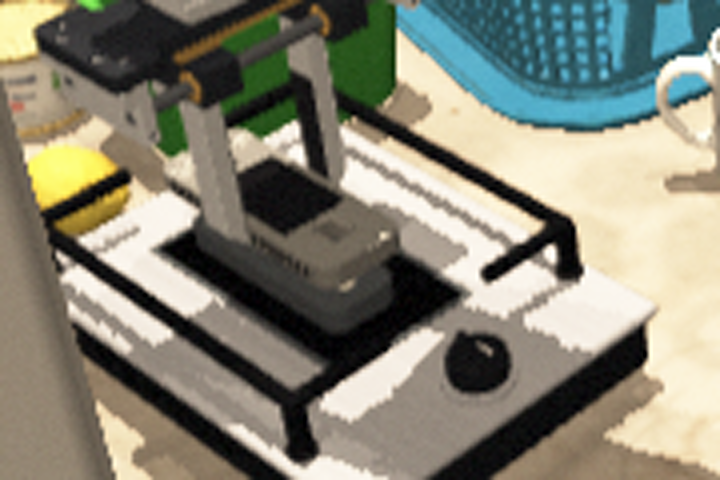

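```bash

python3 - <<'E'
from h import *
c=manip.calibration('wrist');T=np.linalg.inv(c['tool_from_camera'])
def pj(X):
    q=T[:3,:3]@X+T[:3,3];return (c['fx']*q[0]/q[2]+c['cx'],c['fy']*q[1]/q[2]+c['cy'],c['fx']/q[2])
for n,z,r in (('top rim',-9.6,5.8),('bottom rim',2.4,5.8),('tip',13.6,3.5),('pin below chamfer',15.6,4.5),('base',24.6,4.5)):
    u,v,s=pj(np.array([.6,-45.1,z]));print(n,round(u,1),round(v,1),'radius px',round(r*s,1), 'v range',round(v-r*s,1),round(v+r*s,1))
E
```

```text
top rim 277.4 180.7 radius px 9.8 v range 170.9 190.5
bottom rim 277.3 177.5 radius px 9.2 v range 168.3 186.7
tip 277.3 174.9 radius px 5.2 v range 169.6 180.1
pin below chamfer 277.3 174.4 radius px 6.7 v range 167.8 181.1
base 277.2 172.5 radius px 6.4 v range 166.2 178.9
```

The pin shows through the hole, and its position matches the projected one within about 0.7 mm. Now I'll lower gently in small steps.

arm_command --steps '[[0,[0.02,0.02,0.4],0],[0,[0,0,0.3],0],[0,[0,0,0.2],0],[0,[0,0,0],0]]' --force 12

```text
clock: 7.55
eef_pos: [534.0, 284.9, 78.2]
eef_rot: [3.141, -0.0, -1.427]
wrist_force: [-0.5, -0.6, -2.9]
finger_gap: 49.7
```

arm_command --steps '[[0,[0,0,0.1],0],[0,[0,0,0.1],0],[0,[0,0,0.1],0],[0,[0,0,0],0]]'

```text
clock: 7.88
eef_pos: [534.3, 284.9, 75.6]
eef_rot: [3.141, -0.0, -1.427]
wrist_force: [-0.2, -0.6, -3.6]
finger_gap: 49.8
```

Force hasn't changed at an underside height of about 73, so the pin is entering the hole. The electrode tip comes at 71.

arm_command --steps '[[0,[0,0,0.1],0],[0,[0,0,0.05],0],[0,[0,0,0.05],0],[0,[0,0,0],0]]'

```text
clock: 8.22
eef_pos: [534.3, 285.0, 73.8]
eef_rot: [3.141, -0.0, -1.427]
wrist_force: [-0.1, 0.2, -3.6]
finger_gap: 49.9
```

arm_command --steps '[[0,[0,0,0.05],0],[0,[0,0,0.05],0],[0,[0,0,0.05],0],[0,[0,0,0],0]]'

```text
clock: 8.55
eef_pos: [534.3, 285.0, 72.2]
eef_rot: [3.141, -0.0, -1.427]
wrist_force: [0.0, 0.3, -2.9]
finger_gap: 49.7
```

arm_command --steps '[[0,[0,0,0.05],0],[0,[0,0,0.05],0],[0,[0,0,0.05],0],[0,[0,0,0],0]]'

```text
clock: 8.88
eef_pos: [534.2, 285.0, 70.7]
eef_rot: [3.141, -0.0, -1.427]
wrist_force: [-0.2, -0.9, -3.2]
finger_gap: 50.1
```

```bash

python3 - <<'E'
from h import *
snap(7,['wrist','scene'])
p,d,C=load('wrist',7)
cv2.imwrite('pics/w7h.png',cv2.resize(p[100:310,210:345],None,fx=2.8,fy=2.8,interpolation=0)[:,:,::-1])
E
```

```text
[534.25 285.01  70.72] [ 3.1414 -0.     -1.4269] 8.8833 [-0.16 -0.86 -3.22] [0.056 0.014 0.015] 50.10986484424433
```

View pics/w7h.png

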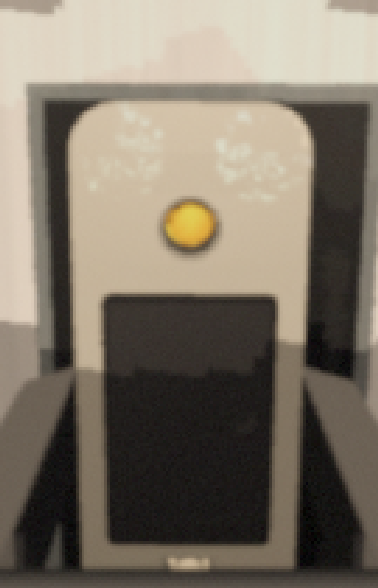

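The pin is centred in the hole at crop position (190,226), and the white electrode shows in the slot at (188,562). I'll lower it the rest of the way.

arm_command --steps '[[0,[0,0,0.1],0],[0,[0,0,0.1],0],[0,[0,0,0.05],0],[0,[0,0,0],0]]'

```text
clock: 9.32
eef_pos: [534.2, 285.0, 68.1]
eef_rot: [3.141, -0.0, -1.427]
wrist_force: [-0.8, -0.5, -3.6]
finger_gap: 49.8
```

arm_command --steps '[[0,[0,0,0.05],0],[0,[0,0,0.05],0],[0,[0,0,0.05],0],[0,[0,0,0],0]]'

```text
clock: 9.65
eef_pos: [534.3, 285.0, 66.7]
eef_rot: [3.141, -0.0, -1.427]
wrist_force: [0.6, 0.4, -3.4]
finger_gap: 49.6
```

arm_command --steps '[[0,[0,0,0.03],0],[0,[0,0,0.03],0],[0,[0,0,0],0],[0,[0,0,0],0]]'

```text
clock: 9.98
eef_pos: [534.4, 285.0, 66.5]
eef_rot: [-3.141, 0.0, -1.427]
wrist_force: [-1.7, -1.6, 0.6]
finger_gap: 49.8
```

Contact: Fz has gone from -3.4 to +0.6 N at an underside height of about 64, so the head is on its seat. I'll release gently.

arm_command --steps '[[0,[0,0,0],0],[0.56,[0,0,0],0],[0.56,[0,0,0],0],[0.62,[0,0,0],0],[0.66,[0,0,0],0]]' --force 4

```text
clock: 10.4
eef_pos: [534.4, 285.1, 66.3]
eef_rot: [-3.141, 0.0, -1.427]
wrist_force: [-0.5, -1.0, 0.2]
finger_gap: 60.8
```

arm_command --steps '[[0.7,[0,0,0],0],[0.7,[0,0,0],0],[0.7,[0,0,0],0],[0.7,[0,0,0],0]]'

```text
clock: 10.73
eef_pos: [534.3, 285.0, 66.2]
eef_rot: [3.142, 0.0, -1.427]
wrist_force: [-0.4, 0.6, 0.4]
finger_gap: 65.7
```

```bash

python3 - <<'E'
from h import *
snap(8,['wrist'])
p,d,C=load('wrist',8)
cv2.imwrite('pics/w8h.png',cv2.resize(p[100:310,190:365],None,fx=2.8,fy=2.8,interpolation=0)[:,:,::-1])
E
```

```text
[534.32 285.02  66.24] [ 3.1416e+00  1.0000e-04 -1.4270e+00] 10.7333 [-0.44  0.6   0.37] [0.022 0.011 0.026] 65.70897311978331
```

View pics/w8h.png

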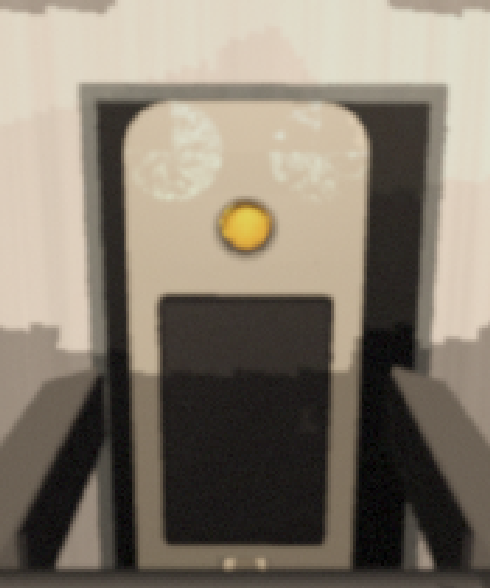

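The fingers are clear and the pin is in the hole at (245,226). I'll rise straight up and back off to check the seating.

arm_command --steps '[[0.7,[0,0,-0.5],0],[0.7,[0,0,-2.0],0],[0.7,[0,0,-3.5],0],[0.7,[0,0,-3.5],0],[0.7,[0,0,-2.5],0]]'

```text
clock: 11.2
eef_pos: [534.7, 285.2, 189.8]
eef_rot: [-3.139, 0.001, -1.427]
wrist_force: [0.9, 0.2, 0.3]
finger_gap: 65.8
```

arm_command --steps '[[0.7,[0,2.0,0],0],[0.7,[0,3.0,0],0],[0.7,[0,1.0,0],0],[0.7,[0,0,0],0],[0.7,[0,0,0],0]]'

```text
clock: 11.62
eef_pos: [475.2, 276.6, 187.0]
eef_rot: [-3.14, 0.0, -1.427]
wrist_force: [0.3, -0.3, 0.1]
finger_gap: 66.1
```

```bash

python3 - <<'E'
from h import *
snap(9,['wrist','scene'])
p,d,C=load('wrist',9);W=world(C,d)
cv2.imwrite('pics/w9h.png',cv2.resize(p[0:260,190:365],None,fx=2.3,fy=2.3,interpolation=2)[:,:,::-1])
p,_,_=load('scene',9);cv2.imwrite('pics/s9z.png',cv2.resize(p[190:310,70:290],None,fx=3.5,fy=3.5,interpolation=2)[:,:,::-1])
# head-top heights
for wx,wy in [(590,278),(592,300),(565,276),(562,298),(500,265),(497,288),(478,270)]:
    u,v=proj(C,[[wx,wy,76]])[0].round().astype(int)
    if 2<=v<418: print((wx,wy),(u,v),W[v-2:v+3,u-2:u+3].reshape(-1,3).mean(0).round(1))
E
```

```text
[475.23 276.57 187.  ] [-3.1405e+00  3.0000e-04 -1.4267e+00] 11.6167 [ 0.26 -0.32  0.14] [-0.014 -0.005  0.06 ] 66.06973635063696
(590, 278) (np.int64(293), np.int64(86)) [590.2 277.7  76.6]
(592, 300) (np.int64(270), np.int64(80)) [592.2 299.6  76.8]
(565, 276) (np.int64(291), np.int64(114)) [565.2 275.7  79. ]
(562, 298) (np.int64(267), np.int64(114)) [561.9 298.2  79. ]
(500, 265) (np.int64(291), np.int64(182)) [500.5 265.3  76.5]
(497, 288) (np.int64(268), np.int64(182)) [499.2 288.2  88.3]
(478, 270) (np.int64(283), np.int64(203)) [480.5 270.7  88.5]
```

View pics/w9h.png

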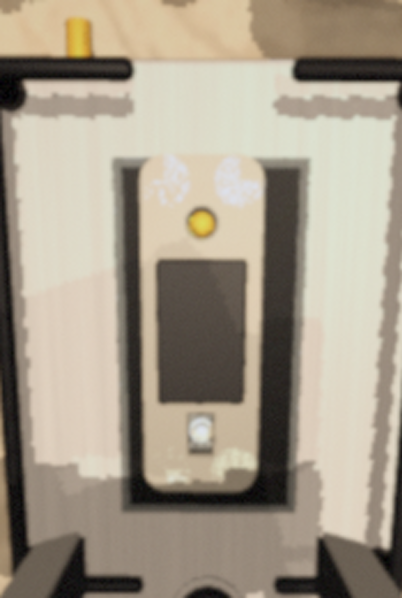

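View pics/s9z.png

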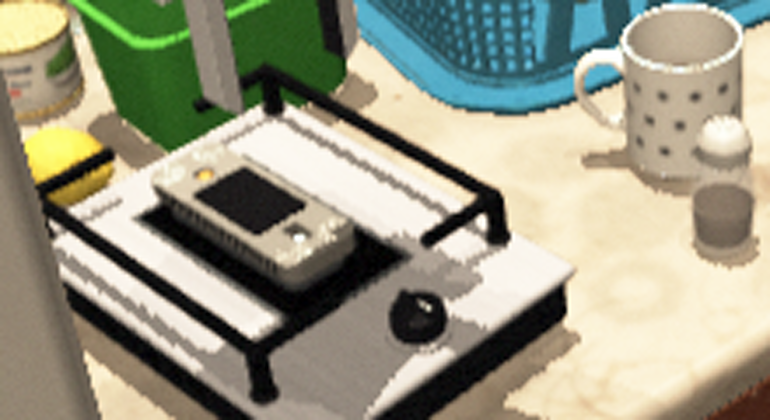

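The pin at (202,222) and electrode at (201,432) both sit in their openings. Two depth samples near the slot read 88, so I'll check those.

```bash

python3 - <<'E'
from h import *
p,d,C=load('wrist',9);W=world(C,d)
print(W[70:220:8,256:304:4,2].round(0).astype(int))
snap(10,['wrist']);p,d,C=load('wrist',10);W=world(C,d)
print(W[160:220:6,256:304:4,2].round(0).astype(int))
p,d,C=load('scene',9);W=world(C,d)
for a in (60,52,-52,-60):
  for b in (-16,0,16):
    X=np.array([535.5,284.6,76.])+a*np.array([.99,.143,0])+b*np.array([-.143,.99,0]);u,v=proj(C,[X])[0].round().astype(int);print(a,b,W[v,u].round(1))
E
```

```text
[[ 76  75  76  78  77  76  76  77  76  77  77  78]
 [ 76  77  78  76  76  78  77  77  76  76  78  76]
 [ 78  77  77  77  76  76  77  77  77  76  77  77]
 [ 77  77  76  76  66  75  74  76  77  79  76  77]
 [ 76  77  77  77  76  68  75  77  77  77  77  76]
 [ 77  77  77  78  77  76  77  77  77  76  76  77]
 [ 77  80  79  79  80  79  79  80  80  79  81  78]
 [ 75  80  79  79  80  79  80  79  79  80  79  76]
 [ 76  80  80  79  80  80  79  79  79  80  80  76]
 [ 76  80  79  80  80  79  79 367  80  79  79  77]
 [ 76  79  78  79  80  80  80  80  80  81  77  77]
 [ 76  79  79  79  80  79  78  80  81  78  76  77]
 [ 77  80  79  79  78  78  78  79  80  81  78  76]
 [ 76  80  79  79  79  78  79  80  80  80  78  77]
 [ 77  77  76  77  66  66  66  76  77  77  76  78]
 [ 76  76  77  76  65  71  64  76  77  76  77  76]
 [ 75  76  78  76  76  77  77  76  75  76  77  77]
 [ 77  78  76  76  77  76  77 367  76  76  77  76]
 [ 51  51  53  51  52  50  51  52  51  53  52  53]]
[475.73 276.5  186.43] [-3.1411e+00  1.0000e-04 -1.4272e+00] 11.7167 [ 0.36 -0.15 -0.67] [ 0.072 -0.024 -0.015] 65.69330064243638
[[ 77  79  79  79  80  80  79  80  79  79  77  77]
 [ 76  80  80  79  80  80  80  80  80  80  76  76]
 [ 77  80  79  80  79  80  80  79  80  79  77  76]
 [ 78  77  76  76  76  77  77  77  77  75  77  75]
 [ 77  76  77  76  64 367  67  76  75  77  77  77]
 [ 77  77  77  76  66  71  66  77  78  78  75  77]
 [ 76  77  77  77  70  70  70  77  76  77  78  75]
 [ 77  76  77  78  76  77  76  77  77  76  77  77]
 [ 77  77  77  78  77  77  76  77  76  78  77  52]
 [ 51  50  52  51  51  52  52  52  52  53  52  52]]
60 -16 [598.4 277.2  75.7]
60 0 [595.  293.2  74.9]
60 16 [590.8 308.9  77.3]
52 -16 [587.3 278.2  76.9]
52 0 [588.  292.2  75.6]
52 16 [583.3 308.4  76. ]
-52 -16 [482.5 263.4  78.4]
-52 0 [492.6 273.   67.4]
-52 16 [485.2 292.2  74.6]
-60 -16 [477.4 259.8  76.9]
-60 0 [476.8 276.4  76.1]
-60 16 [473.5 292.   76.4]
```

The 88 readings were isolated depth dropouts. The head's top is level at 76–77 mm from end to end, which matches the flush height of 76. Handing in.

```bash
python3 -c "
from cell import manip
print(manip.sign_off())"
```

```text
the job is handed in; nothing more can be done
None
```

The burner head is back on its burner, flush on the seat, and released. The job was handed in at about 11.7 s of the 72 s allowed.

**What I did:** I gripped the head across its width and carried it over the mug. The wrist camera gave the brass pin and electrode 87.8 mm apart against a nominal 88, with the seat turned about 0.14 rad in world axes. I lined the head up with both and lowered it in steps of 1 mm or less while watching the wrist force.

**Resting on the pins:** The hole and slot went over the pin and electrode on the first descent. The "rest, slide, swing" search was therefore never needed, and the head did not rest on the tips. The wrist force stayed at just the head's weight until it touched the seat, at an underside height of about 64 mm. The force changed there by about 4 N.

**Last checks:**
- **Seating:** In the wrist view the pin is in the hole and the electrode is in the slot. The head's top measured level at 76–77 mm from end to end, against 76 when flush.
- **Other items:** The mug and shaker stand undisturbed in the last scene picture. I did not photograph the spice jar again; the arm passed above it before the pick and did not return there.
- **Disagreements:** A few single depth pixels gave false readings, which made two averages near the slot read 88 mm. A second look did not repeat them. The top camera's positions differed from the wrist camera's by 2 to 5 mm, so I relied on the wrist camera.

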